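# Change the bench vacuum manifold from vent to vacuum

## Robot

A 7-joint arm with a two-finger parallel gripper is mounted at the origin on the work surface; the furniture and walls round the work are solid. World frame = base frame: x ahead of the robot, y to its left, z up, the work surface at z = 0. Lengths are in mm, angles in rad, forces in N, time in s.
With the tool pointing down it reaches from about 425 to 1025 mm from the base axis. Payload 9.4 kg.
Tool frame: the origin (TCP) lies midway between the tips of the shut fingers; the grasp point (between the pads) lies 19 mm behind it (r.grip_depth is the distance from the TCP to the grasp point, in mm); z points along the fingers, y is the line along which they close (so a half turn about z gives the same grasp; the last joint's range is limited). The gripper opens to 93 mm and grips with 3 to 60 N. Pads are 15 mm wide; open, the fingers measure 128 mm over their backs; the gripper's body (75 mm by 188 mm) begins 65 mm behind the grasp point.
Start: joints at [-1.408, 0.599, -0.003, 1.599, 0.002, 0.943, -0.08], TCP at [172.198, 704.253, 218.618] pointing down, gripper open.
Joint ranges: [-2.57, 2.57], [-0.35, 1.97], [-1.29, 1.29], [0.11, 2.56], [-1.05, 4.19], [0.11, 1.86], [-2.63, 2.63]. Speed limits (rad/s): [2.22, 2.22, 3.01, 3.01, 3.14, 3.14, 3.14].

## Interface

Orientations are given as [roll, pitch, yaw] about the fixed x, y, z axes, in that order (R = Rz(yaw) Ry(pitch) Rx(roll)).
In Python, from plant import r gives the robot as it stands.
- The arm moves only by the shell command python3 -m crank 'ROWS' [FORCE]. ROWS is JSON, a list of rows, each an object with "gripper": the finger opening in m, from 0 to 0.093; "travel": the shift along the world's x, y, z in m, a list of three; "delta_rot": the turn, a rotation vector about the world's x, y, z in rad, a list of three. A call has 1 to 20 rows; each row shifts and turns the commanded pose from where the row before left it; what a row does not reach is not made up. A row lasts 1/8 s, in which the tool goes at most 62.5 mm and 10.7 degrees, less where a joint would pass 70% of its speed; a pose out of reach is approached as far as the arm can. A call is refused whole if a number of a shift passes 0.0625 or a number of a turn 0.188, either way. A call with a gripper value outside its range is refused whole. The fingers move at their own pace and stop on an object; FORCE is the grip in N (left out, the last holds). Time passes only in rows, so rows that do not move let the fingers close. It gives the time, the measured TCP pose, the force, the opening and the grip force at its end, in the units of the state.
- r.sense(): the state, without advancing time (a new reading comes with each control period).
- r.capture(name): name is "side" or "top"; returns (picture, depth): 420x560x3 uint8, red, green, blue; 420x560 float32, mm along the optical axis (not along the pixel's ray), 0 where there is no reading.
- r.camera_info(name): a dict with "fx", "fy", "cx", "cy" (pixels), "D" ([k1, k2, p1, p2, k3] as OpenCV has them; the pictures are not rectified), "world_from_camera" (4x4, takes a point from camera to world coordinates). Camera axes: x right, y up, looking along -z (the intrinsics and any distortion apply to the point x, -y, -z); pixel columns grow to the right and rows downward; lengths in mm; the calibration is good to about 2 mm. A picture is of the moment at which its call begins. camera_info takes no time and is no camera call.
- r.job_done(): hands the job in; it is judged then, once.
The state is a dict: "clock": time; "qpos": joint angles; "dq": joint speeds; "tau": joint torques, N m; "ee_pos": TCP position; "tool_rot": TCP orientation; "ft_force": force on the tool from outside, world axes, zero at the start; "torque": the same for the moment, N m; "grip_width": finger opening in mm; "finger_force": force on a finger pad.
Only numpy, scipy, OpenCV 4.12 (cv2) and the standard library are available. Lean on these libraries where they do the work, as an engineer would, in place of code of your own. Each camera call takes 0.05 s, during which the arm holds its last target. There are 200 camera calls.

## Task

The little vacuum manifold on the bench is standing vented. Put it on vacuum: first push the red vent knob fully home, and only then pull the blue vacuum knob all the way out until it clicks against its stop. Leave both knobs like that and do not shift the white bottle or the red-topped timer standing beside the manifold.

Things in the scene. Friction and masses are not known exactly. Their poses are not given: they have to be found in the camera images.
- manifold: Grey base plate 116 x 230 x 10 mm (x, y, z of its own frame), screwed to the bench, with a steel header pipe along y at its rear and a round white gauge (48 mm across, top 120 mm above the bench) in the middle of the pipe. Origin: centre of the plate's underside, on the bench. Its -x side is the front, towards the robot, where both knobs stick out.
- vent_valve: Aluminium valve block of the vent, with a red tag on top: 50 x 50 mm, top 92 mm above the bench, front face 35 mm in front (-x) of the origin. Fixed on the manifold's plate, 56 mm left or right of the middle (the two valves may have changed places). Axes as the manifold's; origin on the bench under the knob's axis.
- vacuum_valve: Aluminium valve block of the vacuum line, with a blue tag on top: same size, axes and origin as the vent valve.
- vent_knob (a joint): How far the red knob is out, m: 0 fully home, 0.040 fully out against its stop. It slides along the valve's own -x as it comes out. About 2 N of friction; click stops at both ends, which take about 10 N to leave (hardest in the first few mm) and snap the knob in over the last 5 mm or so; in between it stays where it is left. Starts half to fully out.
- vacuum_knob (a joint): How far the blue knob is out, m: 0 fully home, 0.040 fully out. Travel, direction, forces and click stops as for the red knob. Starts home.
- vent_knob_mid (a point): Middle of the red knob: a round plastic knob, 32 mm diameter, 26 mm long along the valve's x, on a 12 mm steel stem; its axis is 70 mm above the bench. Home, its middle is 62 mm in front (-x) of the valve's origin, with 8 mm of free stem between the knob and the 26 mm gland nut on the block. The point moves with the knob; its axes are the valve's.
- vacuum_knob_mid (a point): Middle of the blue knob; same shape, size and height as the red one.
- tint: White bottle with a blue cap, 38 mm diameter, 92 mm high, standing loose on the bench to the left (+y) of the manifold. Origin: centre of its underside.
- timer: Round workshop timer, white base with a red dial on top, 64 mm diameter, 39 mm high, standing loose on the bench to the right (-y) of the manifold. Origin: centre of its underside.

How it is judged:
By the outcome, as a careful person would: the job done as asked, in the order asked, and still so for the second after the job is handed in, with the robot touching nothing.
It also fails if it takes over 48 s, if anything falls off the work surface, if the arm or the gripper's body presses on something with over 40 N, if the wrist force passes 120 N, or if a joint passes its speed limit or range.

## Working session

There is one attempt and no reset: what is moved stays moved. The work goes in short steps, Python scripts to look and compute and a shell command to move; the robot and the scene stay as the last step left them, time stands still between calls to the robot, and variables do not carry over. Pictures are saved under pics/ and viewed, at most 10 in all, crops included, and the job is handed in when it is done.

```bash
mkdir -p pics; ls; python3 - <<'E'
from plant import r
import cv2,numpy as np
for n in("side","top"):
    p,d=r.capture(n); cv2.imwrite(f"pics/{n}0.png",p[:,:,::-1]); np.save(f"pics/{n}0.npy",d)
    i=r.camera_info(n); print(n,{k:np.round(v,3).tolist() for k,v in i.items() if k in("fx","fy","cx","cy","D","world_from_camera")})
print(r.sense())
E
```

```text
pics
side {'fx': 388.674, 'fy': 388.674, 'cx': 274.484, 'cy': 210.488, 'D': [-0.082, 0.0, 0.0, 0.0, 0.0], 'world_from_camera': [[-0.998, 0.047, -0.036, 530.64], [-0.057, -0.606, 0.793, 706.264], [0.016, 0.794, 0.608, 587.066], [0.0, 0.0, 0.0, 1.0]]}
top {'fx': 501.594, 'fy': 501.594, 'cx': 277.946, 'cy': 206.517, 'D': [0.041, 0.0, 0.0, 0.0, 0.0], 'world_from_camera': [[0.019, 0.998, -0.067, 453.577], [-0.999, 0.021, 0.026, 34.407], [0.028, 0.066, 0.997, 1148.531], [0.0, 0.0, 0.0, 1.0]]}
{'clock': 0.1, 'qpos': array([-1.40769327,  0.60008387, -0.00253663,  1.60001697,  0.00180284,
        0.94289625, -0.07982966]), 'dq': array([-0.00133753, -0.00014756, -0.00098782, -0.00270678, -0.00035153,
       -0.00070985, -0.00040291]), 'tau': array([ 5.39759902e-03, -7.66555166e+01,  1.50226191e+00, -2.52936602e+01,
       -5.23069734e-02,  1.36546695e-02,  1.00418017e-04]), 'ee_pos': array([172.1133355 , 703.84166173, 217.83017769]), 'tool_rot': array([-3.14019692e+00,  1.36760907e-04,  2.90181459e+00]), 'ft_force': array([-0.44994158, -0.64766064,  0.78971204]), 'torque': array([-0.04413494,  0.02405404,  0.05465352]), 'finger_force': 0.0, 'grip_width': 93.39019537329017}
```

View pics/side0.png

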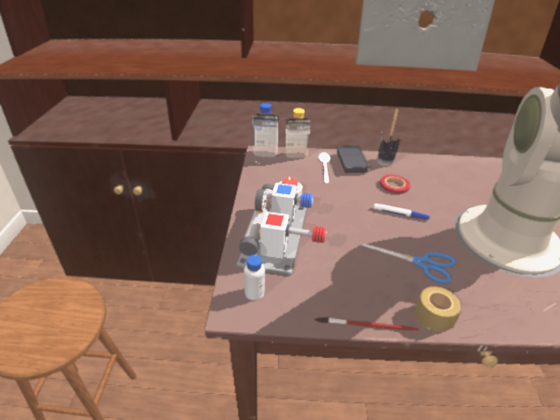

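View pics/top0.png

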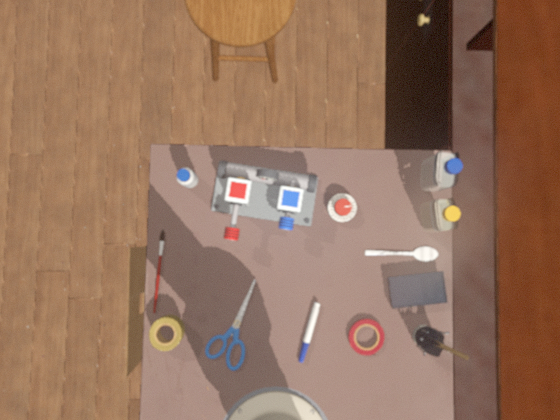

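The side view shows the red knob out at about (318,234), the blue knob home at (306,200), and the tags at (275,220) and (284,189). The top view shows the red tag at (238,190) and knob at (232,233), the blue tag at (290,199) and knob at (286,223), the bottle at (186,177) and the timer at (342,208).

```bash
cat > h.py <<'E'
from plant import r
import cv2,numpy as np
def pts(n,p,d,box,col):
    """world points of coloured pixels in box (c0,r0,c1,r1)"""
    i=r.camera_info(n);K=np.array([[i["fx"],0,i["cx"]],[0,i["fy"],i["cy"]],[0,0,1]])
    h=cv2.cvtColor(p,cv2.COLOR_RGB2HSV).astype(int);H=h[...,0]
    m=((H<8)|(H>172)) if col=="r" else (H>105)&(H<130)
    m&=(h[...,1]>150)&(h[...,2]>70)&(d>0)
    b=np.zeros_like(m);b[box[1]:box[3],box[0]:box[2]]=1
    v,u=np.nonzero(m&b); 
    q=cv2.undistortPoints(np.c_[u,v].astype(float)[:,None],K,np.array(i["D"]))[:,0]
    z=d[v,u]; c=np.c_[q[:,0]*z,-q[:,1]*z,-z,np.ones(len(z))]
    return (c@np.array(i["world_from_camera"]).T)[:,:3],(u.mean(),v.mean())
E
python3 - <<'E'
from h import *
B={"top":dict(rtag=(222,175,255,208,"r"),rknob=(220,222,245,245,"r"),btag=(274,182,306,214,"b"),bknob=(274,214,300,234,"b"),cap=(174,165,196,186,"b"),dial=(328,194,358,222,"r")),
"side":dict(rtag=(262,210,290,227,"r"),rknob=(308,223,330,246,"r"),btag=(272,182,296,197,"b"),bknob=(298,190,318,212,"b"),cap=(244,254,266,272,"b"))}
for n in B:
    p=cv2.imread(f"pics/{n}0.png")[:,:,::-1].copy();d=np.load(f"pics/{n}0.npy")
    for k,b in B[n].items():
        w,uv=pts(n,p,d,b[:4],b[4]); print(n,k,len(w),np.round(uv,1),"med",np.median(w,0).round(1),"lo",np.percentile(w,4,0).round(1),"hi",np.percentile(w,96,0).round(1))
E
```

```text
top rtag 167 [237.4 189.8] med [557.1  93.4  94.5] lo [544.8  80.1  91.4] hi [569.8 106.   98.3]
top rknob 105 [231.8 233.3] med [466.3 102.3  84.8] lo [456.1  92.2  78.1] hi [475.2 114.4  88.8]Traceback (most recent call last):
  File "<stdin>", line 7, in <module>
  File "h.py", line 11, in pts
    q=cv2.undistortPoints(np.c_[u,v].astype(float)[:,None],K,np.array(i["D"]))[:,0]
      ~~~~~~~~~~~~~~~~~~~^^^^^^^^^^^^^^^^^^^^^^^^^^^^^^^^^^^^^^^^^^^^^^^^^^^^^
cv2.error: OpenCV(4.12.0) /io/opencv/modules/calib3d/src/undistort.dispatch.cpp:347: error: (-215:Assertion failed) CV_IS_MAT(_src) && CV_IS_MAT(_dst) && (_src->rows == 1 || _src->cols == 1) && (_dst->rows == 1 || _dst->cols == 1) && _src->cols + _src->rows - 1 == _dst->rows + _dst->cols - 1 && (CV_MAT_TYPE(_src->type) == CV_32FC2 || CV_MAT_TYPE(_src->type) == CV_64FC2) && (CV_MAT_TYPE(_dst->type) == CV_32FC2 || CV_MAT_TYPE(_dst->type) == CV_64FC2) in function 'cvUndistortPointsInternal'
```

```bash
sed -i 's/(H>105)&(H<130)/(H>95)\&(H<135)/; s/>150)/>130)/' h.py
cat > m.py <<'E'
from h import *
B={"top":dict(rtag=(222,175,255,208,"r"),rknob=(220,222,245,245,"r"),btag=(274,182,306,214,"b"),bknob=(274,214,300,234,"b"),cap=(174,165,196,186,"b"),dial=(328,194,358,222,"r")),
"side":dict(rtag=(262,210,290,227,"r"),rknob=(308,223,330,246,"r"),btag=(272,182,296,197,"b"),bknob=(298,190,318,212,"b"),cap=(244,254,266,272,"b"))}
for n in B:
    p=cv2.imread(f"pics/{n}0.png")[:,:,::-1].copy();d=np.load(f"pics/{n}0.npy")
    for k,b in B[n].items():
        try:
            w,uv=pts(n,p,d,b[:4],b[4]); print(n,k,len(w),np.round(uv,1),"med",np.median(w,0).round(1),"lo",np.percentile(w,4,0).round(1),"hi",np.percentile(w,96,0).round(1))
        except cv2.error: print(n,k,"none",cv2.cvtColor(p,cv2.COLOR_RGB2HSV)[b[1]:b[3]:6,b[0]:b[2]:6].tolist())
E
python3 m.py
```

```text
top rtag 191 [237.5 189.9] med [557.1  93.3  94.5] lo [544.4  78.8  91.4] hi [570.  106.2  98.1]
top rknob 146 [231.5 233.3] med [466.3 102.5  84.5] lo [455.8  92.   75.7] hi [477.  116.   88.9]
top btag 172 [289.9 198.2] med [542.6 -18.4  94.4] lo [529.9 -31.2  91. ] hi [554.9  -5.6  97.7]
top bknob 59 [287.3 223.3] med [488.  -13.7  84.6] lo [480.2 -22.1  81.1] hi [500.6  -5.   89.3]
top cap 91 [183.1 174.5] med [586.8 207.9  92.8] lo [577.9 197.9  89.1] hi [597.  217.2  95.5]
top dial 157 [341.7 206.7] med [ 529.6 -137.    38.7] lo [ 516.2 -150.5   35.4] hi [ 545.4 -124.    42.1]
side rtag 136 [274.1 219.5] med [558.4  93.4  94.7] lo [544.8  79.3  93.5] hi [572.2 107.5  96.1]
side rknob 166 [318.5 233.6] med [467.7 114.8  81.9] lo [457.4 100.8  68.8] hi [479.3 121.3  87. ]
side btag 93 [283.8 189.1] med [542.9 -17.5  94.8] lo [530.5 -30.4  93.6] hi [556.1  -3.7  96.3]
side bknob 65 [306.4 197.9] med [490.5  -4.   84.1] lo [482.3 -11.1  75.2] hi [502.4   4.4  87.1]
side cap 132 [253.9 260.6] med [587.8 211.2  92.6] lo [577.8 198.5  89.9] hi [598.5 221.7  93.9]
```

The two views agree: the red knob is fully out with its middle near (466.5, 105), and the blue is home near (491, -11.5). Manifold yaw is -0.132 rad. I'll grip each knob from above, starting by moving over the red one.

```bash
python3 -m crank '[{"gripper":0.08,"travel":[0.0196,-0.0399,0],"delta_rot":[0,0,0.0072]},{"gripper":0.08,"travel":[0.0196,-0.0399,0],"delta_rot":[0,0,0.0072]},{"gripper":0.08,"travel":[0.0196,-0.0399,0],"delta_rot":[0,0,0.0072]},{"gripper":0.08,"travel":[0.0196,-0.0399,0],"delta_rot":[0,0,0.0072]},{"gripper":0.08,"travel":[0.0196,-0.0399,0],"delta_rot":[0,0,0.0072]},{"gripper":0.08,"travel":[0.0196,-0.0399,0],"delta_rot":[0,0,0.0072]},{"gripper":0.08,"travel":[0.0196,-0.0399,0],"delta_rot":[0,0,0.0072]},{"gripper":0.08,"travel":[0.0196,-0.0399,0],"delta_rot":[0,0,0.0072]},{"gripper":0.08,"travel":[0.0196,-0.0399,0],"delta_rot":[0,0,0.0072]},{"gripper":0.08,"travel":[0.0196,-0.0399,0],"delta_rot":[0,0,0.0072]},{"gripper":0.08,"travel":[0.0196,-0.0399,0],"delta_rot":[0,0,0.0072]},{"gripper":0.08,"travel":[0.0196,-0.0399,0],"delta_rot":[0,0,0.0072]},{"gripper":0.08,"travel":[0.0196,-0.0399,0],"delta_rot":[0,0,0.0072]},{"gripper":0.08,"travel":[0.0196,-0.0399,0],"delta_rot":[0,0,0.0072]},{"gripper":0.08,"travel":[0.0196,-0.0399,0],"delta_rot":[0,0,0.0072]},{"gripper":0.08,"travel":[0,0,0],"delta_rot":[0,0,0]}]' 30
```

```text
clock: 2.1
ee_pos: [467.1, 102.6, 218.5]
tool_rot: [-3.141, 0.0, 3.004]
ft_force: [-0.5, 0.4, -0.4]
grip_width: 80.2
finger_force: 0.0
```

```bash
python3 -m crank '[{"gripper":0.08,"travel":[0,0.0025,-0.035],"delta_rot":[0,0,0.006]},{"gripper":0.08,"travel":[0,0,-0.035],"delta_rot":[0,0,0]},{"gripper":0.08,"travel":[0,0,-0.035],"delta_rot":[0,0,0]},{"gripper":0.08,"travel":[0,0,-0.032],"delta_rot":[0,0,0]},{"gripper":0.08,"travel":[0,0,-0.03],"delta_rot":[0,0,0]},{"gripper":0.08,"travel":[0,0,0],"delta_rot":[0,0,0]},{"gripper":0.08,"travel":[0,0,0],"delta_rot":[0,0,0]}]'
python3 - <<'E'
from h import *
p,d=r.capture("side"); cv2.imwrite("pics/side1.png",cv2.resize(p[130:310,200:440],None,fx=3,fy=3)[:,:,::-1])
E
```

```text
clock: 2.98
ee_pos: [466.2, 108.8, 52.2]
tool_rot: [3.141, 0.0, 3.016]
ft_force: [0.4, -0.1, -0.2]
grip_width: 79.8
finger_force: 0.0
```

View pics/side1.png

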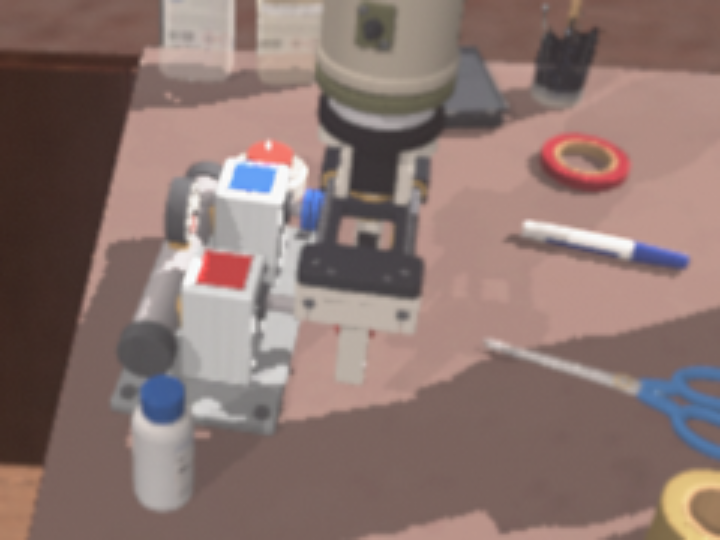

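The side crop shows the near finger at about (350,350) centred over the red knob, with red visible on both sides of it. I'll shift y by -3.5 mm and close.

```bash
python3 -m crank '[{"gripper":0.08,"travel":[0,-0.0035,0],"delta_rot":[0,0,0]},{"gripper":0.02,"travel":[0,0,0],"delta_rot":[0,0,0]},{"gripper":0.02,"travel":[0,0,0],"delta_rot":[0,0,0]},{"gripper":0.02,"travel":[0,0,0],"delta_rot":[0,0,0]},{"gripper":0.02,"travel":[0,0,0],"delta_rot":[0,0,0]},{"gripper":0.02,"travel":[0,0,0],"delta_rot":[0,0,0]}]' 30
```

```text
clock: 3.78
ee_pos: [466.2, 104.8, 51.6]
tool_rot: [-3.142, -0.0, 3.016]
ft_force: [-0.6, -0.1, -0.2]
grip_width: 34.7
finger_force: 0.0
```

```bash
python3 -m crank '[{"gripper":0.02,"travel":[0,0,0],"delta_rot":[0,0,0]},{"gripper":0.02,"travel":[0,0,0],"delta_rot":[0,0,0]}]' 30
```

```text
clock: 4.03
ee_pos: [466.1, 104.4, 51.6]
tool_rot: [-3.141, -0.0, 3.015]
ft_force: [1.2, -2.6, -1.2]
grip_width: 31.1
finger_force: 30.0
```

```bash
python3 -m crank '[{"gripper":0.02,"travel":[0.004,-0.0005,0],"delta_rot":[0,0,0]},{"gripper":0.02,"travel":[0.004,-0.0005,0],"delta_rot":[0,0,0]},{"gripper":0.02,"travel":[0.004,-0.0005,0],"delta_rot":[0,0,0]},{"gripper":0.02,"travel":[0.004,-0.0006,0],"delta_rot":[0,0,0]},{"gripper":0.02,"travel":[0.004,-0.0005,0],"delta_rot":[0,0,0]},{"gripper":0.02,"travel":[0.004,-0.0005,0],"delta_rot":[0,0,0]},{"gripper":0.02,"travel":[0.004,-0.0005,0],"delta_rot":[0,0,0]},{"gripper":0.02,"travel":[0.004,-0.0006,0],"delta_rot":[0,0,0]},{"gripper":0.02,"travel":[0.004,-0.0005,0],"delta_rot":[0,0,0]},{"gripper":0.02,"travel":[0.003,-0.0004,0],"delta_rot":[0,0,0]},{"gripper":0.02,"travel":[0,0,0],"delta_rot":[0,0,0]},{"gripper":0.02,"travel":[0,0,0],"delta_rot":[0,0,0]}]'
```

```text
clock: 5.52
ee_pos: [505.7, 98.9, 51.6]
tool_rot: [-3.141, 0.001, 3.015]
ft_force: [1.1, -5.5, -1.1]
grip_width: 31.2
finger_force: 30.0
```

```bash
python3 -m crank '[{"gripper":0.02,"travel":[0.002,-0.0003,0],"delta_rot":[0,0,0]},{"gripper":0.02,"travel":[0,0,0],"delta_rot":[0,0,0]},{"gripper":0.02,"travel":[0,0,0],"delta_rot":[0,0,0]}]'
```

```text
clock: 5.9
ee_pos: [505.8, 98.9, 51.5]
tool_rot: [-3.141, -0.002, 3.016]
ft_force: [-4.5, -3.8, 3.7]
grip_width: 31.2
finger_force: 30.0
```

The red knob stopped hard after 40 mm of travel, so it's home. I'll release it and move over the blue knob.

```bash
python3 -m crank '[{"gripper":0.075,"travel":[-0.002,0.0003,0],"delta_rot":[0,0,0]},{"gripper":0.075,"travel":[0,0,0],"delta_rot":[0,0,0]},{"gripper":0.075,"travel":[0,0,0],"delta_rot":[0,0,0]},{"gripper":0.075,"travel":[0,0,0],"delta_rot":[0,0,0]},{"gripper":0.075,"travel":[0,0,0],"delta_rot":[0,0,0]},{"gripper":0.075,"travel":[0,0,0.035],"delta_rot":[0,0,0]},{"gripper":0.075,"travel":[0,0,0.035],"delta_rot":[0,0,0]},{"gripper":0.075,"travel":[0,0,0.035],"delta_rot":[0,0,0]},{"gripper":0.075,"travel":[-0.0035,-0.028,0],"delta_rot":[0,0,0]},{"gripper":0.075,"travel":[-0.0035,-0.028,0],"delta_rot":[0,0,0]},{"gripper":0.075,"travel":[-0.0035,-0.028,0],"delta_rot":[0,0,0]},{"gripper":0.075,"travel":[-0.004,-0.027,0],"delta_rot":[0,0,0]},{"gripper":0.075,"travel":[0,0,0],"delta_rot":[0,0,0]},{"gripper":0.075,"travel":[0,0,0],"delta_rot":[0,0,0]}]'
```

```text
clock: 7.65
ee_pos: [490.9, -10.6, 156.7]
tool_rot: [3.141, 0.0, 3.016]
ft_force: [0.5, 1.3, 0.3]
grip_width: 75.1
finger_force: 0.0
```

```bash
python3 - <<'E'
from h import *
p,d=r.capture("side"); cv2.imwrite("pics/side2.png",cv2.resize(p[130:310,200:440],None,fx=3,fy=3)[:,:,::-1])
for k,b in dict(rtag=(262,210,290,227,"r"),rknob=(292,215,330,246,"r"),bknob=(298,190,318,212,"b")).items():
    try: w,uv=pts("side",p,d,b[:4],b[4]); print(k,len(w),np.median(w,0).round(1),np.percentile(w,[4,96],axis=0).round(1).tolist())
    except cv2.error: print(k,"none")
E
```

```text
rtag 143 [558.6  93.1  94.8] [[544.8, 78.6, 93.1], [572.2, 108.4, 96.4]]
rknob 149 [507.2 109.2  82.5] [[497.1, 96.3, 68.5], [519.0, 115.5, 87.6]]
bknob 63 [490.5  -3.9  84.2] [[482.2, -11.8, 75.9], [501.7, 4.8, 87.5]]
```

View pics/side2.png

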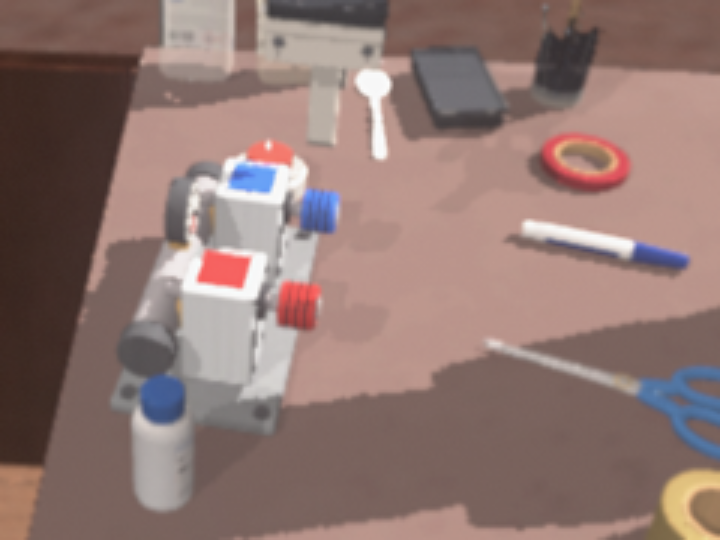

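The crop shows the red knob home at (300,305) and the blue knob at (320,210), with the gripper above it. Descending to grip.

```bash
python3 -m crank '[{"gripper":0.075,"travel":[0,-0.001,-0.03],"delta_rot":[0,0,0]},{"gripper":0.075,"travel":[0,0,-0.03],"delta_rot":[0,0,0]},{"gripper":0.075,"travel":[0,0,-0.026],"delta_rot":[0,0,0]},{"gripper":0.075,"travel":[0,0,-0.02],"delta_rot":[0,0,0]},{"gripper":0.075,"travel":[0,0,0],"delta_rot":[0,0,0]},{"gripper":0.02,"travel":[0,0,0],"delta_rot":[0,0,0]},{"gripper":0.02,"travel":[0,0,0],"delta_rot":[0,0,0]},{"gripper":0.02,"travel":[0,0,0],"delta_rot":[0,0,0]},{"gripper":0.02,"travel":[0,0,0],"delta_rot":[0,0,0]},{"gripper":0.02,"travel":[0,0,0],"delta_rot":[0,0,0]},{"gripper":0.02,"travel":[0,0,0],"delta_rot":[0,0,0]},{"gripper":0.02,"travel":[0,0,0],"delta_rot":[0,0,0]}]' 40
```

```text
clock: 9.2
ee_pos: [490.8, -12.2, 50.8]
tool_rot: [3.141, 0.0, 3.016]
ft_force: [-0.2, 2.0, 5.7]
grip_width: 31.3
finger_force: 40.0
```

Gripped. Now pull 42 mm along (-0.991, 0.131).

```bash
python3 -m crank '[{"gripper":0.02,"travel":[-0.003,0.0004,0],"delta_rot":[0,0,0]},{"gripper":0.02,"travel":[-0.003,0.0004,0],"delta_rot":[0,0,0]},{"gripper":0.02,"travel":[-0.003,0.0004,0],"delta_rot":[0,0,0]},{"gripper":0.02,"travel":[-0.003,0.0004,0],"delta_rot":[0,0,0]},{"gripper":0.02,"travel":[-0.003,0.0004,0],"delta_rot":[0,0,0]},{"gripper":0.02,"travel":[-0.003,0.0004,0],"delta_rot":[0,0,0]},{"gripper":0.02,"travel":[-0.003,0.0004,0],"delta_rot":[0,0,0]},{"gripper":0.02,"travel":[-0.003,0.0004,0],"delta_rot":[0,0,0]},{"gripper":0.02,"travel":[-0.003,0.0004,0],"delta_rot":[0,0,0]},{"gripper":0.02,"travel":[-0.003,0.0004,0],"delta_rot":[0,0,0]},{"gripper":0.02,"travel":[-0.003,0.0004,0],"delta_rot":[0,0,0]},{"gripper":0.02,"travel":[-0.003,0.0004,0],"delta_rot":[0,0,0]},{"gripper":0.02,"travel":[-0.003,0.0004,0],"delta_rot":[0,0,0]},{"gripper":0.02,"travel":[-0.0025,0.0003,0],"delta_rot":[0,0,0]},{"gripper":0.02,"travel":[0,0,0],"delta_rot":[0,0,0]},{"gripper":0.02,"travel":[0,0,0],"delta_rot":[0,0,0]}]'
```

```text
clock: 11.2
ee_pos: [451.2, -6.7, 50.8]
tool_rot: [3.141, 0.004, 3.016]
ft_force: [6.2, 1.6, -0.0]
grip_width: 30.9
finger_force: 40.0
```

It moved 40.0 mm and is now resisting against its stop. I'll release, raise the arm and check.

```bash
python3 -m crank '[{"gripper":0.075,"travel":[0,0,0],"delta_rot":[0,0,0]},{"gripper":0.075,"travel":[0,0,0],"delta_rot":[0,0,0]},{"gripper":0.075,"travel":[0,0,0],"delta_rot":[0,0,0]},{"gripper":0.075,"travel":[0,0,0],"delta_rot":[0,0,0]},{"gripper":0.075,"travel":[0,0,0],"delta_rot":[0,0,0]},{"gripper":0.075,"travel":[0,0,0.035],"delta_rot":[0,0,0]},{"gripper":0.075,"travel":[0,0,0.04],"delta_rot":[0,0,0]},{"gripper":0.075,"travel":[0,0,0.04],"delta_rot":[0,0,0]},{"gripper":0.075,"travel":[0,0,0.04],"delta_rot":[0,0,0]},{"gripper":0.075,"travel":[0,0,0],"delta_rot":[0,0,0]}]'
python3 - <<'E'
from h import *
p,d=r.capture("side"); cv2.imwrite("pics/side3.png",cv2.resize(p[130:310,200:440],None,fx=3,fy=3)[:,:,::-1])
for k,b in dict(rtag=(262,210,290,227,"r"),rknob=(292,215,330,246,"r"),bknob=(298,190,340,222,"b"),cap=(244,254,266,272,"b")).items():
    w,uv=pts("side",p,d,b[:4],b[4]); print(k,len(w),np.median(w,0).round(1),np.percentile(w,[4,96],axis=0).round(1).tolist())
E
```

```text
clock: 12.45
ee_pos: [450.5, -6.8, 208.1]
tool_rot: [3.14, 0.005, 3.016]
ft_force: [0.7, -0.2, 0.2]
grip_width: 74.9
finger_force: 0.0
rtag 141 [558.5  94.1  94.7] [[544.8, 79.4, 93.2], [572.4, 107.3, 96.4]]
rknob 156 [507.2 109.6  82.1] [[496.5, 96.5, 68.9], [519.2, 115.8, 87.3]]
bknob 68 [452.8   1.8  84.2] [[443.5, -6.7, 76.0], [463.7, 9.6, 87.6]]
cap 114 [589.9 212.4  92.4] [[579.8, 200.8, 85.5], [597.9, 221.9, 94.3]]
```

View pics/side3.png

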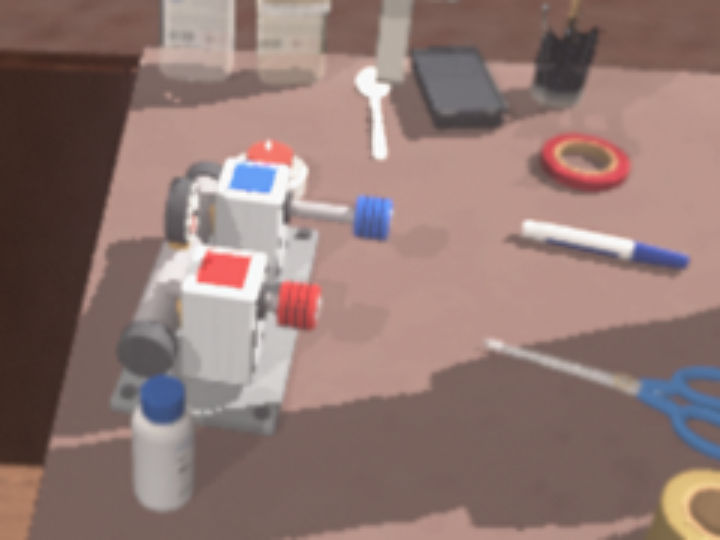

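The crop shows the red knob home at (300,305), the blue out at (373,218), and the bottle and timer where they were. The blue knob measures about 38.5 mm out, so I'll regrip and tug to make sure it is on its stop.

```bash
python3 -m crank '[{"gripper":0.075,"travel":[0.001,0,-0.04],"delta_rot":[0,0,0]},{"gripper":0.075,"travel":[0,0,-0.04],"delta_rot":[0,0,0]},{"gripper":0.075,"travel":[0,0,-0.04],"delta_rot":[0,0,0]},{"gripper":0.075,"travel":[0,0,-0.037],"delta_rot":[0,0,0]},{"gripper":0.075,"travel":[0,0,0],"delta_rot":[0,0,0]},{"gripper":0.02,"travel":[0,0,0],"delta_rot":[0,0,0]},{"gripper":0.02,"travel":[0,0,0],"delta_rot":[0,0,0]},{"gripper":0.02,"travel":[0,0,0],"delta_rot":[0,0,0]},{"gripper":0.02,"travel":[0,0,0],"delta_rot":[0,0,0]},{"gripper":0.02,"travel":[0,0,0],"delta_rot":[0,0,0]},{"gripper":0.02,"travel":[0,0,0],"delta_rot":[0,0,0]},{"gripper":0.02,"travel":[0,0,0],"delta_rot":[0,0,0]}]' 40
python3 -m crank '[{"gripper":0.02,"travel":[-0.002,0.0003,0],"delta_rot":[0,0,0]},{"gripper":0.02,"travel":[-0.002,0.0003,0],"delta_rot":[0,0,0]},{"gripper":0.02,"travel":[0,0,0],"delta_rot":[0,0,0]},{"gripper":0.02,"travel":[0,0,0],"delta_rot":[0,0,0]}]'
```

```text
clock: 14.0
ee_pos: [450.5, -6.6, 49.0]
tool_rot: [3.141, 0.001, 3.016]
ft_force: [-0.6, 1.4, 6.1]
grip_width: 31.1
finger_force: 40.0
clock: 14.5
ee_pos: [450.4, -6.5, 49.0]
tool_rot: [3.141, 0.008, 3.015]
ft_force: [9.6, -2.6, -1.7]
grip_width: 30.9
finger_force: 40.0
```

The knob didn't move under the tug (0.1 mm at 10 N), so it is on its stop. Releasing and backing off.

```bash
python3 -m crank '[{"gripper":0.075,"travel":[0.002,-0.0003,0],"delta_rot":[0,0,0]},{"gripper":0.075,"travel":[0,0,0],"delta_rot":[0,0,0]},{"gripper":0.075,"travel":[0,0,0],"delta_rot":[0,0,0]},{"gripper":0.075,"travel":[0,0,0],"delta_rot":[0,0,0]},{"gripper":0.075,"travel":[0,0,0],"delta_rot":[0,0,0]},{"gripper":0.075,"travel":[0,0,0.035],"delta_rot":[0,0,0]},{"gripper":0.075,"travel":[0,0,0.04],"delta_rot":[0,0,0]},{"gripper":0.075,"travel":[0,0,0.04],"delta_rot":[0,0,0]},{"gripper":0.075,"travel":[0,0,0.04],"delta_rot":[0,0,0]},{"gripper":0.075,"travel":[0,0,0],"delta_rot":[0,0,0]},{"gripper":0.075,"travel":[0,0,0],"delta_rot":[0,0,0]}]'
python3 - <<'E'
from h import *
p,d=r.capture("side")
for k,b in dict(rknob=(292,215,330,246,"r"),bknob=(298,190,340,222,"b")).items():
    w,uv=pts("side",p,d,b[:4],b[4]); print(k,len(w),np.median(w,0).round(1))
    if k=="bknob": ok=np.median(w[:,0])<455
print(ok)
if ok: print(r.job_done())
E
```

```text
clock: 15.88
ee_pos: [447.8, -6.5, 203.3]
tool_rot: [-3.142, -0.0, 3.016]
ft_force: [-0.9, -0.3, -0.4]
grip_width: 74.8
finger_force: 0.0
rknob 154 [507.1 109.7  82.3]
bknob 75 [452.8   1.9  84.2]
True
the job is handed in; nothing more can be done
None
```

The manifold is on vacuum: I pushed the red vent knob fully home first, then pulled the blue vacuum knob out to its stop. The bottle and timer were not touched, and the job was handed in at about 16 s with the gripper clear; no verdict came back.

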